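# Set the handlamp up on the check plate

### The arm

A 6-joint arm with a two-finger parallel gripper is mounted at the origin on the work surface. World frame = base frame: x ahead of the robot, y to its left, z up, the work surface at z = 0. Lengths are in m, angles in rad, forces in N, time in s.
With the tool pointing down it reaches from about 0.375 to 0.975 m from the base axis. Payload 3.8 kg.
Tool frame: the origin (TCP) lies at the centre of the arm's flange, where the gripper is bolted on; the fingertips stand 173 mm ahead of it and the grasp point (between the pads) lies 155 mm ahead of it (bot.tip_reach is the distance from the TCP to the fingertips, in m); z points along the fingers, y is the line along which they close (so a half turn about z gives the same grasp; the last joint's range is limited). The gripper opens to 85 mm and grips with 20 to 120 N. Pads are 22 mm wide; open, the fingers measure 114 mm over their backs; the gripper's body (76 mm by 85 mm) begins 54 mm behind the grasp point. The pads swing forward as they close: fully open they stand 13 mm farther back than shut.
Start: joints at [1.091, 0.264, 1.604, -0, 1.274, -0.037], TCP at [0.289, 0.61, 0.405] pointing down, gripper open.
Joint ranges: [-2.63, 2.63], [-0.94, 2.18], [0.31, 2.57], [-1.31, 4.45], [0, 2.66], [-2.55, 2.55]. Speed limits (rad/s): [2.57, 2.57, 3.14, 3.14, 3.14, 3.14].

### API

Orientations are given as a rotation vector (axis times angle).
In Python, from workcell import bot gives the robot as it stands.
- The arm moves only by the tool drive_tool, never from a script. Its arguments are lists of equal length, an entry for each row: "claw": the finger opening in mm, from 0 to 85.4; "slide": the shift along the world's x, y, z each as a share of 0.5 m, from -1 to 1, a list of three; "yaw": the turn about the world's z as a share of 180 degrees, from -1 to 1. A call has 1 to 8 rows; each row is the pose to reach, as a shift and turn from the pose commanded when the call began, turning the shorter way round; what a row does not reach only later rows make up. A row lasts 1/12 s, in which the tool goes at most 41.7 mm and 7.16 degrees, less where a joint would pass 70% of its speed; a pose out of reach is approached as far as the arm can. A call with a number of a shift or a turn outside -1 to 1 is refused whole. A call with a gripper value outside its range is refused whole. The fingers move at their own pace and stop on an object; "newtons" is the grip in N (left out, the last holds). Time passes only in rows, so rows that repeat a pose let the fingers close. It gives the time, the measured TCP pose, the force, the opening and the grip force at its end, in the units of the state.
- bot.read_state(): the state, without advancing time (a new reading comes with each control period).
- bot.read_camera(name): name is "side" or "top"; returns a dict with "color" (400x640x3 uint8, red, green, blue), "depth" (400x640 float32, m along the optical axis (not along the pixel's ray), 0 where there is no reading), "mtx" (3x3 intrinsics, pixels), "eye" and "rotation" of the camera in the world. Camera axes: x right, y up, looking along -z (the intrinsics and any distortion apply to the point x, -y, -z); pixel columns grow to the right and rows downward; lengths in m; the calibration is good to about 2 mm. A picture is of the moment at which its call begins.
- bot.finish_job(): hands the job in; it is judged then, once.
The state is a dict: "time": time; "q": joint angles; "joint_vel": joint speeds; "joint_torque": joint torques, N m; "tool_pos": TCP position; "tcp_rot": TCP orientation; "wrist_force": force on the tool from outside, world axes, zero at the start; "torque": the same for the moment, N m; "width": opening from 0.0 (shut) to 1.0 (fully open); "grip_force": force on a finger pad.
Only numpy, scipy, OpenCV 4.12 (cv2) and the standard library are available. Lean on these libraries where they do the work, as an engineer would, in place of code of your own. Each camera call takes 0.05 s, during which the arm holds its last target. There are 200 camera calls.

### The job

Get the yellow handlamp ready for its check: first take the ivory porcelain fuse carrier off the aluminium check plate and lay it gently in the blue parts tray, then lift the handlamp by its handle off the black charging stand, set it down gently and upright on the check plate, and slide it square into the corner so that two sides of its foot bear against the two red stops. Any of the lamp's four sides may face the stops. Leave the lamp and the fuse carrier released, and do not tip the lamp or disturb the glass chimney, burner, green tin, hex wrench, mug or polish bottle standing about.

Things in the scene. Friction and masses are not known exactly. Their poses are not given: they have to be found in the camera images.
- lamp: Yellow handlamp (lantern), loose, 0.5 to 0.8 kg, 157 mm tall, starts standing on the charging stand. Origin: centre of the underside of its square foot, z up. Foot 100 x 100 mm, sides along x and y, 24 mm high; frosted cylinder 60 mm diameter above it, yellow cap 76 mm diameter with top at 104 mm. Two 10 mm posts at x = +41 and -41 mm carry the black handle bar (see lamp_grip).
- lamp_grip (a point): Middle of the lamp's handle bar (lamp frame: 0, 0, 150 mm). The bar runs along the lamp's x, 94 mm long, 14 mm wide (y) and 14 mm high, with 72 mm free between the posts and 39 mm free beneath. Take it here from above, fingers closing along the lamp's y.
- stand: Black charging stand, fixed, 118 mm square. Origin at the centre of its underside on the table. The lamp's foot rests 40 mm above the table inside a square lip (116 mm outside, 5 mm thick) that rises a further 8 mm, with 3 mm play all round: lift the lamp straight up to leave it.
- plate: Smooth, slippery aluminium check plate, fixed, 160 x 160 mm, 12 mm thick, z up; origin at the centre of its underside on the table. Two red stops 12 mm thick and rising 16 mm above the plate run along its whole +x edge and +y edge and meet in the corner; their inner faces lie at x = +68 mm and y = +68 mm. The -x and -y sides are open.
- plate_home (a point): On the plate's top (plate frame 18, 18, 12 mm): where the centre of the underside of the lamp's foot lies once the foot bears on both stops.
- fuse: Ivory porcelain fuse carrier, loose, about 90 g. Origin: centre of its underside, z up. Block 56 mm along x, 24 mm along y, 18 mm high, with a raised grip of the same width (36 mm along x) up to 32 mm high, and brass blades to 74 mm over all along x. Grip it from above across y (24 mm). It starts lying on the check plate.
- tray: Blue open parts tray, fixed, 120 mm along x by 160 mm along y, 24 mm high, walls and floor about 4 to 5 mm thick; origin at the centre of its underside on the table. The green tin stands in its +y half; the -y half is empty.
- tin: Green tin, loose bystander, 42 mm diameter, 42 mm high, origin at the centre of its underside. It stands in the +y half of the tray and must stay there.
- chimney: Frosted glass lamp chimney, loose bystander, fragile, 140 mm tall, 56 mm greatest diameter, origin at the centre of its underside. It stands close beside the charging stand.
- burner: Blackened bronze lamp burner, loose bystander, 60 mm diameter, 80 mm high with a small side knob reaching 42 mm out, origin at the centre of its underside. It stands close behind a stop of the check plate.
- wrench: Steel hex wrench with red grip, loose bystander lying on the near side, about 150 mm long along its x, 14 mm thick; origin on the table near its middle.
- mug: Blue mug, loose bystander near the far edge, 76 mm diameter, 90 mm high, origin at the centre of its underside.
- polish: White polish bottle with blue cap, loose bystander near the far edge, 56 mm diameter, 150 mm tall, origin at the centre of its underside.
There are look-alikes about, which are no part of the job. Several things have the shape of the stand; the one meant has the colours described above.

How it is judged:
On the way, in this order (a step that is already met when the one before it is completed fails the run):
1. the fuse carrier lies at rest in the parts tray (x of fuse in the frame of tray between -0.05 and 0.05 m and y of fuse in the frame of tray between -0.07 and 0.07 m and z of fuse in the frame of tray between -0.01 and 0.03 m and linear speed of fuse below 0.02 m/s and contact force between the fingers and fuse below 0.1 N), for 0.2 s.
2. the handlamp is lifted clear of the charging stand (z of lamp in the frame of stand above 0.055 m and contact force between lamp and stand below 0.1 N), for 0.1 s.
3. the handlamp stands upright on the check plate (z of lamp in the frame of plate between 0.008 and 0.016 m and angle between lamp's own z axis and vertical below 0.06 rad and x of lamp in the frame of plate between -0.06 and 0.025 m and y of lamp in the frame of plate between -0.06 and 0.025 m), for 0.2 s.
At the end, for the whole second after the job is handed in: The handlamp stands upright (within 0.06 rad) on the check plate, its foot within 3 mm of bearing on both red stops and square to them within 0.05 rad (any of its four sides), at rest; the fuse carrier lies at rest in the parts tray (z of lamp in the frame of plate between 0.008 and 0.016 m and angle between lamp's own z axis and vertical below 0.06 rad and x of lamp in the frame of plate between 0.015 and 0.021 m and y of lamp in the frame of plate between 0.015 and 0.021 m and (angle between the x axis of lamp and the x axis of plate, either way round below 0.05 rad or angle between the x axis of lamp and the y axis of plate, either way round below 0.05 rad) and linear speed of lamp below 0.01 m/s and x of fuse in the frame of tray between -0.05 and 0.05 m and y of fuse in the frame of tray between -0.07 and 0.07 m and z of fuse in the frame of tray between -0.01 and 0.03 m and linear speed of fuse below 0.02 m/s); the robot touches nothing.
It fails at once if the glass chimney or bronze burner is shifted more than 20 mm or tipped over (distance of any of chimney, burner from where it was at the start of the episode above 0.02 m or angle between any of chimney, burner's own z axis and vertical above 0.4 rad).
It fails at once if the green tin or hex wrench is shifted more than 20 mm or tipped over (distance of any of tin, wrench from where it was at the start of the episode above 0.02 m or angle between tin's own z axis and vertical above 0.4 rad).
It fails at once if the mug or polish bottle is shifted more than 20 mm or tipped over (distance of any of mug, polish from where it was at the start of the episode above 0.02 m or angle between any of mug, polish's own z axis and vertical above 0.4 rad).
It fails at once if the handlamp is tipped by more than 0.4 rad, or comes down on the check plate at over 0.45 m/s (dropped) (angle between lamp's own z axis and vertical above 0.4 rad or (z of lamp in the frame of plate below 0.042 m and horizontal distance between lamp and plate below 0.1 m and linear speed of lamp above 0.45 m/s)).
It fails at once if the porcelain fuse carrier comes down in the tray at over 0.45 m/s (dropped) (z of fuse in the frame of tray below 0.035 m and horizontal distance between fuse and tray below 0.09 m and linear speed of fuse above 0.45 m/s).
It also fails if it takes over 70 s, if anything falls off the work surface, if the arm or the gripper's body presses on something with over 40 N, if the wrist force passes 120 N, or if a joint passes its speed limit or range.

## Working session

There is one attempt and no reset: what is moved stays moved. The work goes in short steps, Python scripts to look and compute and a tool call to move; the robot and the scene stay as the last step left them, time stands still between calls to the robot, and variables do not carry over. Pictures are saved under pics/ and viewed, at most 10 in all, crops included, and the job is handed in when it is done.

Besides the shell and the picture viewer there is one more tool, called after "Request:" in YAML: its name, and indented under it one key for each argument. drive_tool: Moves the arm, as the interface text tells. Shift numbers are shares of 0.5 m and turn numbers shares of 180 degrees, none past 1 either way. Its arguments: {"type":"object","properties":{"claw":{"type":"array","items":{"type":"number"}},"slide":{"type":"array","items":{"type":"array","items":{"type":"number"}}},"yaw":{"type":"array","items":{"type":"number"}},"newtons":{"type":"number"}},"required":["claw","slide","yaw"]}

```bash
mkdir -p pics; cat > h.py <<'E'
from workcell import bot
import numpy as np, cv2, pickle
def snap(n):
    out={}
    for c in ("top","side"):
        d=bot.read_camera(c); out[c]=d
        cv2.imwrite(f"pics/{n}_{c}.png",cv2.cvtColor(d["color"],cv2.COLOR_RGB2BGR))
    pickle.dump(out,open(f"{n}.pkl","wb")); return out
def load(n): return pickle.load(open(f"{n}.pkl","rb"))
def cloud(d):
    K=np.array(d["mtx"]);z=d["depth"].astype(float)
    v,u=np.mgrid[:z.shape[0],:z.shape[1]]
    p=np.stack([(u-K[0,2])/K[0,0]*z,-(v-K[1,2])/K[1,1]*z,-z],-1)
    R=np.array(d["rotation"])
    if R.size==3: R=cv2.Rodrigues(R)[0]
    P=p@R.T+np.array(d["eye"]); P[z==0]=np.nan; return P
def ray(d,u,v):
    K=np.array(d["mtx"]);R=np.array(d["rotation"])
    if R.size==3: R=cv2.Rodrigues(R)[0]
    return R@np.array([(u-K[0,2])/K[0,0],-(v-K[1,2])/K[1,1],-1])
def onz(d,u,v,z):
    r=ray(d,u,v);e=np.array(d["eye"]);return e+r*(z-e[2])/r[2]
def two(d1,p1,d2,p2):
    a,b=ray(d1,*p1),ray(d2,*p2);e1,e2=np.array(d1["eye"]),np.array(d2["eye"])
    s=np.linalg.lstsq(np.stack([a,-b],1),e2-e1,rcond=None)[0]
    x,y=e1+a*s[0],e2+b*s[1]; return (x+y)/2,np.linalg.norm(x-y)
E
python3 -c "
from h import *
o=snap('a')
for c in o: print(c,o[c]['eye'],np.array(o[c]['rotation']).round(3).tolist(),np.array(o[c]['mtx']).round(1).tolist(),[k for k in o[c]])
s=bot.read_state();print(s)"
```

```text
top [0.23692304 0.0601982  1.47077362] [0.17, -0.176, -1.631] [[465.3, 0.0, 328.9], [0.0, 465.3, 201.5], [0.0, 0.0, 1.0]] ['color', 'depth', 'mtx', 'eye', 'rotation']
side [ 0.11279977 -0.74794057  0.6512217 ] [1.019, -0.271, -0.432] [[420.0, 0.0, 320.2], [0.0, 420.0, 194.9], [0.0, 0.0, 1.0]] ['color', 'depth', 'mtx', 'eye', 'rotation']
{'time': 0.1, 'q': array([ 1.09111015e+00,  2.64694870e-01,  1.60522654e+00,  2.02814046e-05,
        1.27369752e+00, -3.69090281e-02]), 'joint_vel': array([ 5.11927327e-04, -6.14747305e-04, -4.60319982e-03,  2.41337192e-03,
       -1.73954528e-03, -4.81740131e-05]), 'joint_torque': array([ 1.06017291e-03, -5.16705215e+01, -3.68589556e+01, -1.24017679e-04,
        6.12208751e-03, -4.65723826e-05]), 'tool_pos': array([0.28906893, 0.60963694, 0.40348056]), 'tcp_rot': array([-0.68973614, -3.06439056,  0.00306898]), 'wrist_force': array([0.18220972, 0.17885234, 0.61819424]), 'torque': array([-0.075618  , -0.00781034, -0.00168919]), 'grip_force': 0.0, 'width': 1.0040720362500026}
```

View pics/a_top.png

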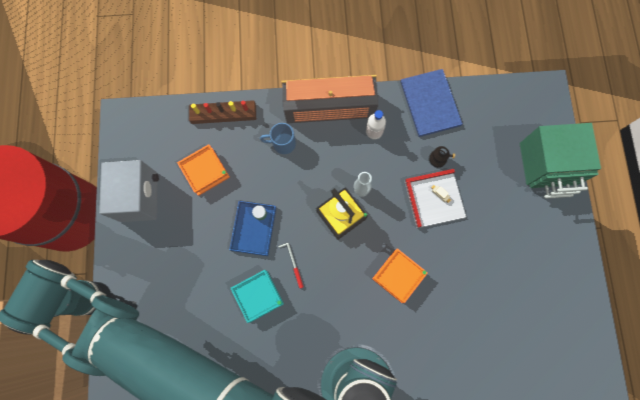

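View pics/a_side.png

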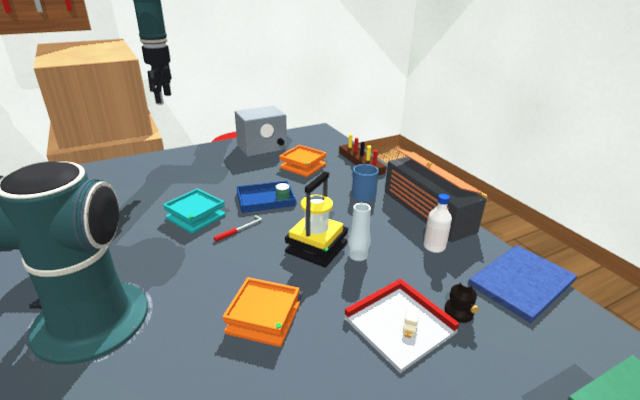

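The top view shows the blue tray at (255,229) with the tin at (259,212), the lamp on a black stand at (342,213), the chimney at (363,183), the plate at (436,199) with the fuse at (442,193), and the burner at (441,157).

The stand shapes are orange at (203,170), orange at (400,275), teal at (257,295) and black at (342,213). Only the black one fits, and the lamp is on it. I'll confirm this with an enlarged crop.

```bash
python3 -c "
from h import *
o=load('a');t=o['top']['color'];s=o['side']['color']
a=cv2.resize(t[150:250,300:480],None,fx=4.4,fy=3,interpolation=cv2.INTER_CUBIC) if 0 else cv2.resize(t[140:245,310:470],(800,525),interpolation=cv2.INTER_CUBIC)
cv2.imwrite('pics/c1.png',a[:,:,::-1])
cv2.imwrite('pics/c2.png',cv2.resize(s[165:375,270:480],(600,600),interpolation=cv2.INTER_CUBIC)[:,:,::-1])
for c,pts in (('top',[(255,229),(436,215),(442,193),(342,213),(441,157),(363,176),(259,212),(400,275)]),('side',[(317,182),(385,330),(410,320),(265,205)])):
  P=cloud(o[c])
  for u,v in pts: print(c,u,v,P[v,u].round(4))
"
```

```text
top 255 229 [0.4881 0.2846 0.0051]
top 436 215 [ 0.4925 -0.293   0.0162]
top 442 193 [ 0.5553 -0.3119  0.0492]
top 342 213 [0.4944 0.0095 0.1436]
top 441 157 [ 0.6686 -0.3188  0.064 ]
top 363 176 [ 0.6146 -0.0649  0.0954]
top 259 212 [0.533  0.2635 0.0504]
top 400 275 [ 0.3109 -0.1561  0.0425]
side 317 182 [ 0.5089 -0.0027  0.1959]
side 385 330 [ 0.5064 -0.3014  0.0122]
side 410 320 [ 0.5458 -0.3235  0.0415]
side 265 205 [0.4664 0.2348 0.0152]
```

View pics/c1.png

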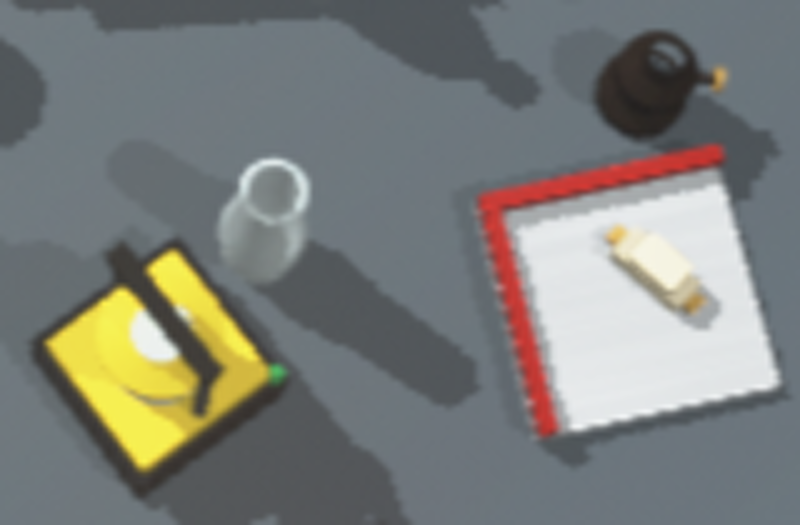

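View pics/c2.png

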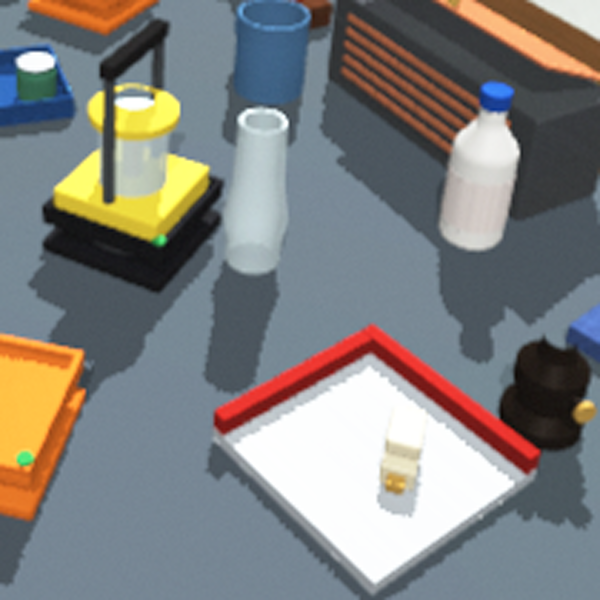

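The lamp's black stand with green LED is confirmed at crop (160,350). The plate's stops are on its far and left edges, meeting at crop (480,197). The fuse is at crop (657,270), its long axis running upper-left to lower-right.

```bash
cat > m.py <<'E'
from h import *
def pts(o,zr,xr,yr,col):
    out=[]
    for c in ('top','side'):
        P=cloud(o[c]);hsv=cv2.cvtColor(o[c]['color'],cv2.COLOR_RGB2HSV).astype(int)
        with np.errstate(invalid='ignore'):
            m=(P[...,2]>zr[0])&(P[...,2]<zr[1])&(P[...,0]>xr[0])&(P[...,0]<xr[1])&(P[...,1]>yr[0])&(P[...,1]<yr[1])&col(hsv)
        out.append(P[m])
    return out
def rep(n,A):
    for c,p in zip(('top','side','both'),A+[np.vstack(A)]):
        if len(p)<5: print(n,c,len(p));continue
        r=cv2.minAreaRect((p[:,:2]*1000).astype(np.float32))
        print(n,c,len(p),'z',np.percentile(p[:,2],[5,50,95]).round(4),'mean',p[:,:2].mean(0).round(4),'rect',np.round(r[0],1),np.round(r[1],1),round(r[2],1))
E
python3 - <<'E'
from m import *
o=load('a');t,s=o['top'],o['side']
red=lambda h:((h[...,0]<8)|(h[...,0]>172))&(h[...,1]>130)
white=lambda h:(h[...,1]<50)&(h[...,2]>110)
rep('stops',pts(o,(.02,.04),(.4,.72),(-.45,-.15),red))
rep('plate',pts(o,(.005,.022),(.4,.66),(-.42,-.18),white))
rep('fuse',pts(o,(.03,.06),(.5,.6),(-.36,-.26),lambda h:h[...,2]>120))
rep('bar',pts(o,(.178,.215),(.42,.6),(-.08,.08),lambda h:h[...,2]<90))
rep('lampfoot',pts(o,(.055,.08),(.42,.6),(-.08,.08),lambda h:(h[...,0]>20)&(h[...,0]<35)&(h[...,1]>130)))
rep('tray',pts(o,(-.01,.04),(.35,.62),(.15,.38),lambda h:(h[...,0]>105)&(h[...,0]<120)&(h[...,1]>140)))
rep('tin',pts(o,(.035,.07),(.45,.6),(.2,.32),lambda h:h[...,2]>0))
rep('chim',pts(o,(.03,.16),(.54,.66),(-.12,-.03),lambda h:h[...,2]>0))
T=lambda u,v:(310+u/5-.4,140+v/5-.4); S=lambda u,v:(270+u/2.857-.3,165+v/2.857-.3)
for n,a,b in (('corner',(479,200),(373,330)),('stopR',(722,150),(538,458)),('barfar',(118,250),(163,28)),('barnear',(213,372),(105,68)),('platenear',(781,388),(373,588)),('fuse top',(657,262),(408,420))):
    x,e=two(t,T(*a),s,S(*b));print(n,x.round(4),'gap',round(e,4))
for n,p in (('c',(479,200)),('R',(722,150)),('N',(548,435))):print(n,onz(t,*T(*p),.028).round(4))
print('near',onz(t,*T(781,388),.012).round(4))
E
```

```text
stops top 333 z [0.0229 0.0287 0.034 ] mean [ 0.5806 -0.2571] rect [ 578.9 -253.7] [115.2 220.4] 53.2
stops side 865 z [0.021  0.0272 0.0295] mean [ 0.5756 -0.2625] rect [ 548.  -295.8] [159.8 161.8] 9.2
stops both 1198 z [0.0212 0.0275 0.0314] mean [ 0.577 -0.261] rect [ 547.9 -295.3] [161.5 161.2] 8.5
plate top 2066 z [0.0057 0.012  0.0177] mean [ 0.5365 -0.3024] rect [ 530.4 -300.1] [259.1 239. ] 0.1
plate side 4153 z [0.0093 0.012  0.0139] mean [ 0.5354 -0.3094] rect [ 546.2 -297.6] [160.3 158.3] 8.7
plate both 6219 z [0.0067 0.012  0.0156] mean [ 0.5357 -0.3071] rect [ 530.4 -300.1] [259.1 239. ] 0.1
fuse top 120 z [0.0316 0.0427 0.0488] mean [ 0.5586 -0.3116] rect [ 559.3 -313. ] [53.4 25. ] 40.3
fuse side 249 z [0.0303 0.043  0.0452] mean [ 0.5542 -0.3182] rect [ 556.2 -316.1] [46.8 23.7] 42.5
fuse both 369 z [0.0306 0.0429 0.0466] mean [ 0.5556 -0.3161] rect [ 559.  -313.3] [54.3 25. ] 40.2
bar top 134 z [0.1928 0.1973 0.2017] mean [0.5167 0.0103] rect [515.3   9.6] [92.5 13.8] 32.4
bar side 217 z [0.1834 0.1954 0.1981] mean [0.5093 0.0013] rect [512.8   5.8] [92.7 14.5] 33.5
[... 961 characters left out ...]
3 265.5] [42.3 38.6] 67.3
chim top 317 z [0.0413 0.0887 0.1411] mean [ 0.5898 -0.0605] rect [579.7 -60.9] [51.5 81.6] 82.0
chim side 934 z [0.0373 0.0863 0.1391] mean [ 0.5859 -0.0728] rect [581.2 -54.4] [47.4 87. ] 43.9
chim both 1251 z [0.0377 0.0868 0.1396] mean [ 0.5869 -0.0697] rect [578.7 -61.2] [55.4 83.4] 78.7
corner [ 0.6137 -0.2069  0.0222] gap 0.0005
stopR [ 0.6344 -0.3654  0.0253] gap 0.0021
barfar [0.554  0.0315 0.1892] gap 0.0014
barnear [ 0.4778 -0.016   0.1938] gap 0.0043
platenear [ 0.4792 -0.3881  0.0094] gap 0.0022
fuse top [ 0.5605 -0.3108  0.0448] gap 0.0017
c [ 0.612  -0.2057  0.028 ]
R [ 0.6346 -0.3653  0.028 ]
N [ 0.4572 -0.2333  0.028 ]
near [ 0.4798 -0.3878  0.012 ]
```

Both views agree to 2–3 mm, and the heights match the sizes given:
- **Plate:** centre (0.5475, -0.296), yaw about 8.9°.
- **Fuse:** (0.558, -0.3145), yaw 41°.
- **Lamp:** (0.5145, 0.0078), bar at 33.3°.
- **Tray:** (0.489, 0.2895), with the empty half towards -x.

I'm going to the fuse now.

Request:
drive_tool:
  claw: [50, 50, 50, 50, 50, 50, 50, 50]
  slide:
    - [0.179, -0.616, 0]
    - [0.179, -0.616, 0]
    - [0.179, -0.616, 0]
    - [0.179, -0.616, 0]
    - [0.179, -0.616, 0]
    - [0.179, -0.616, 0]
    - [0.179, -0.616, 0]
    - [0.179, -0.616, 0]
  yaw: [-0.21, -0.21, -0.21, -0.21, -0.21, -0.21, -0.21, -0.21]
  newtons: 40

```text
time: 0.77
tool_pos: [0.3787, 0.2989, 0.4041]
tcp_rot: [1.646, 2.675, -0.002]
wrist_force: [1.0, 0.2, 1.2]
width: 0.586
grip_force: 0.0
```

Request:
drive_tool:
  claw: [50, 50, 50, 50, 50, 50, 50, 50]
  slide:
    - [0.179, -0.616, 0]
    - [0.179, -0.616, 0]
    - [0.179, -0.616, 0]
    - [0.179, -0.616, 0]
    - [0.179, -0.616, 0]
    - [0.179, -0.616, 0]
    - [0.179, -0.616, 0]
    - [0.179, -0.616, 0]
  yaw: [-0.21, -0.21, -0.21, -0.21, -0.21, -0.21, -0.21, -0.21]

```text
time: 1.43
tool_pos: [0.4683, -0.0091, 0.4045]
tcp_rot: [2.425, 1.996, -0.001]
wrist_force: [0.5, 1.2, 0.7]
width: 0.586
grip_force: 0.0
```

Request:
drive_tool:
  claw: [50, 50, 50, 50, 50, 50, 50, 50]
  slide:
    - [0.179, -0.616, 0]
    - [0.179, -0.616, 0]
    - [0.179, -0.616, 0]
    - [0.179, -0.616, 0]
    - [0.179, -0.616, 0]
    - [0.179, -0.616, 0]
    - [0.179, -0.616, 0]
    - [0.179, -0.616, 0]
  yaw: [-0.212, -0.212, -0.212, -0.212, -0.212, -0.212, -0.212, -0.212]

```text
time: 2.1
tool_pos: [0.5579, -0.3175, 0.4039]
tcp_rot: [2.944, 1.094, -0.001]
wrist_force: [1.2, 0.8, 0.1]
width: 0.587
grip_force: 0.0
```

Request:
drive_tool:
  claw: [50, 50, 50, 50, 50, 50, 50, 50]
  slide:
    - [0, 0, -0.08]
    - [0, 0, -0.16]
    - [0, 0, -0.24]
    - [0, 0, -0.3]
    - [0, 0, -0.34]
    - [0, 0, -0.36]
    - [0, 0, -0.36]
    - [0, 0, -0.36]
  yaw: [0, 0, 0, 0, 0, 0, 0, 0]

```text
time: 2.77
tool_pos: [0.5578, -0.3142, 0.2247]
tcp_rot: [-2.944, -1.097, 0.0]
wrist_force: [-0.1, 0.0, 0.9]
width: 0.586
grip_force: 0.0
```

```bash
python3 - <<'E'
from m import *
o=snap('b');print(bot.read_state()['tool_pos'])
a=o['top']['color'][140:245,370:480];b=o['side']['color'][250:370,340:480]
c=np.hstack([cv2.resize(a,(400,382)),cv2.resize(b,(400,382))])
cv2.imwrite('pics/b1.png',c[:,:,::-1])
E
```

```text
[ 0.55879847 -0.31465762  0.22693785]
```

View pics/b1.png

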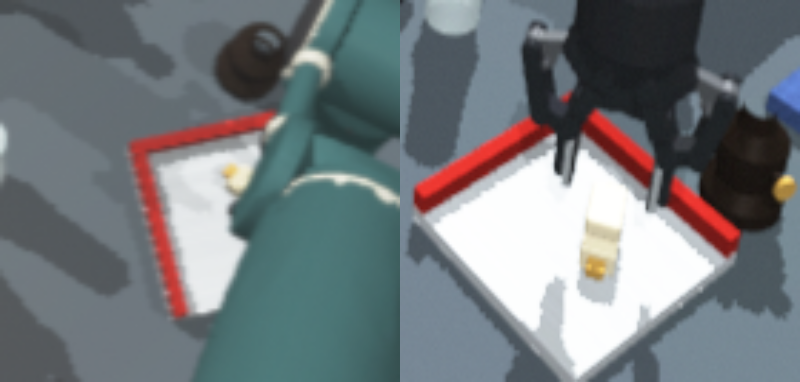

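The open fingers, at (565,180) and (652,205) in the right-hand half, straddle the fuse at (604,215). Next I descend and close.

Request:
drive_tool:
  claw: [50, 50, 50, 50, 22, 18, 18, 18]
  slide:
    - [0, 0, -0.02]
    - [0, 0, -0.045]
    - [0, 0, -0.072]
    - [0, 0, -0.072]
    - [0, 0, -0.072]
    - [0, 0, -0.072]
    - [0, 0, -0.072]
    - [0, 0, -0.072]
  yaw: [0, 0, 0, 0, 0, 0, 0, 0]
  newtons: 30

```text
time: 3.53
tool_pos: [0.5579, -0.3142, 0.1891]
tcp_rot: [2.943, 1.097, 0.001]
wrist_force: [0.8, 0.4, -1.0]
width: 0.276
grip_force: 31.8
```

Request:
drive_tool:
  claw: [18, 18, 18, 18, 18, 18]
  slide:
    - [0, 0, 0]
    - [0, 0, 0]
    - [0, 0, 0]
    - [0, 0, 0.01]
    - [0, 0, 0.03]
    - [0, 0, 0.06]
  yaw: [0, 0, 0, 0, 0, 0]

```text
time: 4.03
tool_pos: [0.557, -0.3137, 0.2181]
tcp_rot: [-2.942, -1.096, 0.003]
wrist_force: [0.6, 0.7, -0.5]
width: 0.274
grip_force: 31.8
```

Request:
drive_tool:
  claw: [18, 18, 18, 18, 18, 18, 18, 18]
  slide:
    - [0, 0, 0.08]
    - [0, 0, 0.16]
    - [0, 0, 0.24]
    - [0, 0, 0.32]
    - [0, 0, 0.4]
    - [-0.01, 0.08, 0.4]
    - [-0.025, 0.16, 0.4]
    - [-0.04, 0.24, 0.4]
  yaw: [0, 0, 0, 0, 0, 0, 0, 0]

```text
time: 4.7
tool_pos: [0.5374, -0.1935, 0.4216]
tcp_rot: [2.942, 1.093, 0.005]
wrist_force: [0.6, 0.6, -0.7]
width: 0.276
grip_force: 31.9
```

Request:
drive_tool:
  claw: [18, 18, 18, 18, 18, 18, 18, 18]
  slide:
    - [-0.078, 0.49, 0]
    - [-0.078, 0.49, 0]
    - [-0.078, 0.49, 0]
    - [-0.078, 0.49, 0]
    - [-0.078, 0.49, 0]
    - [-0.078, 0.49, 0]
    - [-0.078, 0.49, 0]
    - [-0.078, 0.49, 0]
  yaw: [0.101, 0.101, 0.101, 0.101, 0.101, 0.101, 0.101, 0.101]

```text
time: 5.37
tool_pos: [0.4981, 0.0529, 0.4199]
tcp_rot: [2.729, 1.554, 0.002]
wrist_force: [1.3, -0.6, -0.5]
width: 0.275
grip_force: 31.8
```

Request:
drive_tool:
  claw: [18, 18, 18, 18, 18, 18, 18, 18]
  slide:
    - [-0.078, 0.49, 0]
    - [-0.078, 0.49, 0]
    - [-0.078, 0.49, 0]
    - [-0.078, 0.49, 0]
    - [-0.078, 0.49, 0]
    - [-0.078, 0.49, 0]
    - [-0.078, 0.49, 0]
    - [-0.078, 0.49, 0]
  yaw: [0.101, 0.101, 0.101, 0.101, 0.101, 0.101, 0.101, 0.101]

```text
time: 6.03
tool_pos: [0.46, 0.2965, 0.4191]
tcp_rot: [2.452, 1.963, 0.0]
wrist_force: [-0.0, 0.5, -0.8]
width: 0.275
grip_force: 31.8
```

Request:
drive_tool:
  claw: [18, 18, 18, 18, 18, 18, 18, 18]
  slide:
    - [0, 0, -0.08]
    - [0, 0, -0.16]
    - [0, 0, -0.24]
    - [0, 0, -0.32]
    - [0, 0, -0.38]
    - [0, 0, -0.42]
    - [0, 0, -0.44]
    - [0, 0, -0.45]
  yaw: [0, 0, 0, 0, 0, 0, 0, 0]

```text
time: 6.7
tool_pos: [0.46, 0.2936, 0.1921]
tcp_rot: [2.457, 1.958, -0.005]
wrist_force: [0.1, 0.3, -1.0]
width: 0.275
grip_force: 31.8
```

Request:
drive_tool:
  claw: [18, 18, 18, 18, 18, 18]
  slide:
    - [0, 0, -0.006]
    - [0, 0, -0.012]
    - [0, 0, -0.018]
    - [0, 0, -0.022]
    - [0, 0, -0.022]
    - [0, 0, -0.022]
  yaw: [0, 0, 0, 0, 0, 0]

```text
time: 7.2
tool_pos: [0.4599, 0.2962, 0.1833]
tcp_rot: [2.454, 1.961, 0.002]
wrist_force: [-0.5, -0.2, -1.1]
width: 0.273
grip_force: 31.8
```

Request:
drive_tool:
  claw: [18, 18, 28, 36, 45, 45, 45, 45]
  slide:
    - [0, 0, -0.002]
    - [0, 0, -0.002]
    - [0, 0, -0.002]
    - [0, 0, -0.002]
    - [0, 0, -0.002]
    - [0, 0, 0.01]
    - [0, 0, 0.06]
    - [0, 0, 0.12]
  yaw: [0, 0, 0, 0, 0, 0, 0, 0]

```text
time: 7.87
tool_pos: [0.4584, 0.2951, 0.2412]
tcp_rot: [-2.454, -1.96, 0.009]
wrist_force: [0.9, -0.4, 0.2]
width: 0.524
grip_force: 0.0
```

Request:
drive_tool:
  claw: [45, 45, 45, 60, 60, 60, 60, 60]
  slide:
    - [0, 0, 0.08]
    - [0, 0, 0.16]
    - [0, 0, 0.24]
    - [0, 0, 0.33]
    - [0.01, -0.08, 0.33]
    - [0.025, -0.16, 0.33]
    - [0.04, -0.24, 0.33]
    - [0.05, -0.3, 0.33]
  yaw: [0, 0, 0, 0, -0.03, -0.06, -0.09, -0.12]

```text
time: 8.53
tool_pos: [0.4846, 0.1437, 0.409]
tcp_rot: [2.781, 1.459, 0.003]
wrist_force: [0.6, -0.2, -0.4]
width: 0.699
grip_force: 0.0
```

```bash
python3 - <<'E'
from m import *
o=snap('d')
any_=lambda h:h[...,2]>0
rep('fuse',pts(o,(.012,.06),(.41,.51),(.24,.36),lambda h:(h[...,1]<90)&(h[...,2]>120)))
rep('tin',pts(o,(.035,.07),(.45,.6),(.2,.32),any_))
rep('bar',pts(o,(.178,.215),(.42,.6),(-.08,.08),lambda h:h[...,2]<90))
print(bot.read_state()['tool_pos'])
a=o['top']['color'][150:270,220:380];b=o['side']['color'][150:270,200:360]
cv2.imwrite('pics/d1.png',np.hstack([cv2.resize(a,(400,300)),cv2.resize(b,(400,300))])[:,:,::-1])
E
```

```text
fuse top 150 z [0.0168 0.0338 0.039 ] mean [0.4593 0.2967] rect [462.3 310. ] [94.1 23.7] 78.4
fuse side 129 z [0.0146 0.0293 0.0379] mean [0.4557 0.2862] rect [458.5 296.8] [115.   23.5] 79.5
fuse both 279 z [0.0163 0.031  0.0386] mean [0.4576 0.2919] rect [459.7 298.2] [118.4  24.2] 77.7
tin top 97 z [0.0355 0.0392 0.0514] mean [0.4936 0.2884] rect [497.  285.4] [ 34.3 104. ] 69.8
tin side 152 z [0.0357 0.0434 0.0477] mean [0.5151 0.2704] rect [502.  277.8] [ 40.5 110. ] 68.5
tin both 249 z [0.0356 0.0411 0.0493] mean [0.5067 0.2774] rect [500.2 279.2] [ 43.  114.5] 69.4
bar top 134 z [0.1931 0.1976 0.2016] mean [0.5171 0.0105] rect [515.    9.4] [92.6 14.2] 32.8
bar side 219 z [0.1838 0.1958 0.1983] mean [0.5087 0.0008] rect [512.7   6. ] [90.  14.3] 33.5
bar both 353 z [0.1858 0.1964 0.2002] mean [0.5119 0.0045] rect [514.5   8. ] [95.1 15.6] 33.5
[0.48497241 0.14238417 0.40844436]
```

View pics/d1.png

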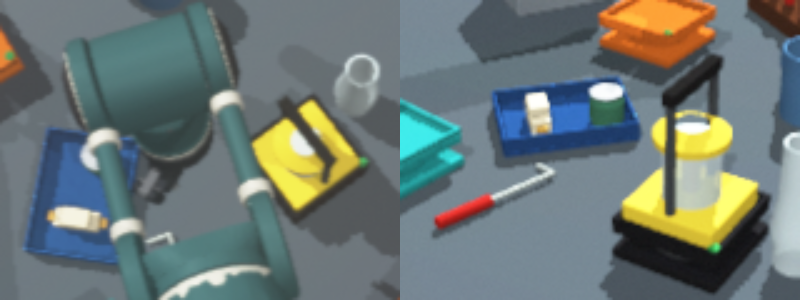

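The fuse lies in the tray at (75,217), and the tin, at (95,155), hasn't been touched. The lamp hasn't moved either, so I go to its handle.

Request:
drive_tool:
  claw: [60, 60, 60, 60, 60, 60, 60, 60]
  slide:
    - [0.015, -0.07, 0]
    - [0.03, -0.14, 0]
    - [0.045, -0.2, 0]
    - [0.0586, -0.26, 0]
    - [0.0586, -0.276, 0]
    - [0.0586, -0.276, 0]
    - [0.0586, -0.276, -0.03]
    - [0.0586, -0.276, -0.06]
  yaw: [-0.035, -0.07, -0.1, -0.1244, -0.1244, -0.1244, -0.1244, -0.1244]

```text
time: 9.3
tool_pos: [0.5144, 0.009, 0.3788]
tcp_rot: [-3.009, -0.901, -0.005]
wrist_force: [0.0, 0.6, 0.2]
width: 0.702
grip_force: 0.0
```

```bash
python3 - <<'E'
from m import *
o=snap('e');s=bot.read_state();print(s['tool_pos'],s['tcp_rot'])
b=o['side']['color'][110:270,240:400]
cv2.imwrite('pics/e1.png',cv2.resize(b,(560,560),interpolation=cv2.INTER_CUBIC)[:,:,::-1])
E
```

```text
[0.51269522 0.00932885 0.3751543 ] [-3.0068953  -0.9012753   0.00738169]
```

View pics/e1.png

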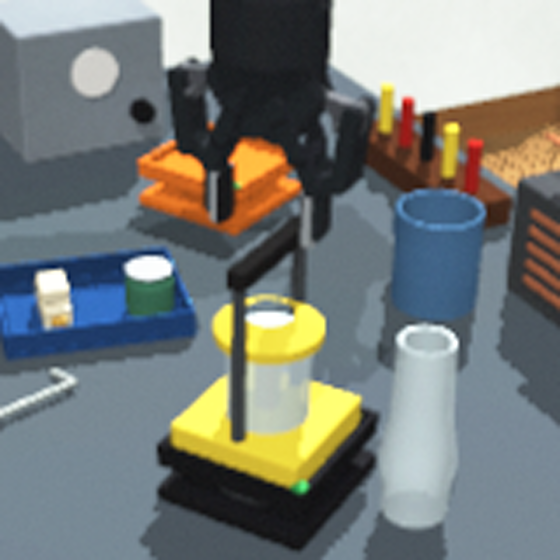

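The fingers at (220,200) and (308,215) straddle the middle of the bar at (265,248). Next I descend, grip and lift straight up.

Request:
drive_tool:
  claw: [60, 60, 60, 40, 20, 8, 8, 8]
  slide:
    - [0, 0, -0.03]
    - [0, 0, -0.055]
    - [0, 0, -0.066]
    - [0, 0, -0.066]
    - [0, 0, -0.066]
    - [0, 0, -0.066]
    - [0, 0, -0.066]
    - [0, 0, -0.066]
  yaw: [0, 0, 0, 0, 0, 0, 0, 0]
  newtons: 60

```text
time: 10.07
tool_pos: [0.5143, 0.0081, 0.3457]
tcp_rot: [-3.01, -0.898, -0.002]
wrist_force: [-0.2, 1.7, 2.3]
width: 0.15
grip_force: 59.8
```

Request:
drive_tool:
  claw: [8, 8, 8, 8, 8, 8, 8, 8]
  slide:
    - [0, 0, 0]
    - [0, 0, 0]
    - [0, 0, 0.008]
    - [0, 0, 0.016]
    - [0, 0, 0.024]
    - [0, 0, 0.034]
    - [0, 0, 0.046]
    - [0, 0, 0.06]
  yaw: [0, 0, 0, 0, 0, 0, 0, 0]

```text
time: 10.73
tool_pos: [0.5137, 0.0078, 0.3745]
tcp_rot: [-3.01, -0.898, 0.003]
wrist_force: [0.6, -0.0, -7.9]
width: 0.153
grip_force: 58.8
```

Request:
drive_tool:
  claw: [8, 8, 8, 8, 8, 8, 8, 8]
  slide:
    - [0, 0, 0.03]
    - [0, 0, 0.07]
    - [0, 0, 0.11]
    - [0, 0, 0.145]
    - [0, 0, 0.16]
    - [-0.03, -0.02, 0.16]
    - [-0.07, -0.06, 0.16]
    - [-0.1, -0.11, 0.16]
  yaw: [0, 0, 0, 0, 0, 0, 0, 0]

```text
time: 11.4
tool_pos: [0.4628, -0.0466, 0.4544]
tcp_rot: [-3.008, -0.902, 0.003]
wrist_force: [-1.1, 0.4, -8.0]
width: 0.152
grip_force: 58.7
```

Request:
drive_tool:
  claw: [8, 8, 8, 8, 8, 8, 8, 8]
  slide:
    - [-0.02, -0.05, 0]
    - [-0.03, -0.11, 0]
    - [-0.03, -0.17, 0]
    - [-0.02, -0.23, 0]
    - [0.01, -0.28, 0]
    - [0.04, -0.33, 0]
    - [0.07, -0.38, 0]
    - [0.1, -0.42, 0]
  yaw: [-0.01, -0.02, -0.035, -0.05, -0.07, -0.09, -0.11, -0.13]

```text
time: 12.07
tool_pos: [0.5142, -0.2592, 0.4541]
tcp_rot: [3.13, 0.263, -0.001]
wrist_force: [0.0, -0.2, -7.3]
width: 0.15
grip_force: 58.8
```

Request:
drive_tool:
  claw: [8, 8, 8, 8, 8, 8, 8, 8]
  slide:
    - [0.04, -0.04, 0]
    - [0.073, -0.068, 0]
    - [0.073, -0.068, -0.03]
    - [0.073, -0.068, -0.07]
    - [0.073, -0.068, -0.12]
    - [0.073, -0.068, -0.17]
    - [0.073, -0.068, -0.21]
    - [0.073, -0.068, -0.23]
  yaw: [-0.005, -0.005, -0.005, -0.005, -0.005, -0.005, -0.005, -0.005]

```text
time: 12.73
tool_pos: [0.5492, -0.2904, 0.3352]
tcp_rot: [-3.128, -0.244, 0.009]
wrist_force: [-1.2, 0.9, -7.9]
width: 0.151
grip_force: 58.9
```

```bash
python3 - <<'E'
from m import *
o=snap('f');s=bot.read_state();print(s['tool_pos'],s['tcp_rot'])
Y=lambda h:(h[...,0]>20)&(h[...,0]<35)&(h[...,1]>130)
rep('foot',pts(o,(.0,.09),(.42,.7),(-.4,-.15),Y))
b=o['side']['color'][170:380,330:480]
cv2.imwrite('pics/f1.png',cv2.resize(b,(428,600),interpolation=cv2.INTER_CUBIC)[:,:,::-1])
E
```

```text
[ 0.54940107 -0.29047114  0.33620749] [-3.12820069 -0.24455042  0.00890193]
foot top 286 z [0.0476 0.0534 0.0589] mean [ 0.5473 -0.252 ] rect [ 544.7 -258.3] [99.2 42. ] 7.4
foot side 1469 z [0.0331 0.0512 0.0536] mean [ 0.5326 -0.307 ] rect [ 584.8 -261.3] [198.8 187.1] 88.3
foot both 1755 z [0.0335 0.0514 0.0554] mean [ 0.535 -0.298] rect [ 584.8 -261.3] [198.8 187.1] 88.3
```

View pics/f1.png

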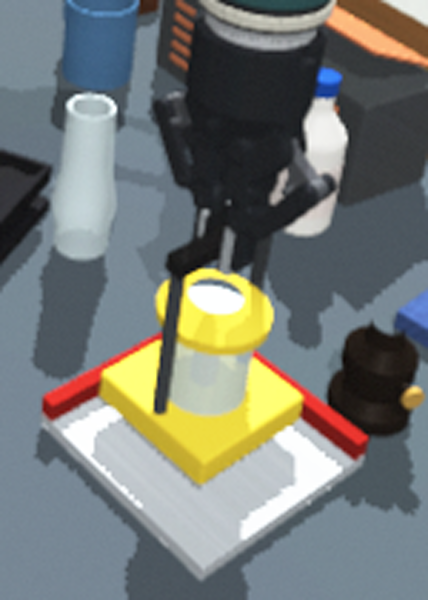

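The lamp hangs upright about 17 mm above the plate, square to the stops and inside both. The chimney and burner are untouched. I lower it slowly.

Request:
drive_tool:
  claw: [8, 8, 8, 8, 8, 8, 8]
  slide:
    - [0, 0, -0.006]
    - [0, 0, -0.012]
    - [0, 0, -0.018]
    - [0, 0, -0.024]
    - [0, 0, -0.028]
    - [0, 0, -0.03]
    - [0, 0, -0.03]
  yaw: [0, 0, 0, 0, 0, 0, 0]

```text
time: 13.42
tool_pos: [0.5504, -0.291, 0.3245]
tcp_rot: [-3.132, -0.245, 0.0]
wrist_force: [-0.6, -0.5, -7.5]
width: 0.152
grip_force: 58.9
```

Request:
drive_tool:
  claw: [8, 8, 8, 8]
  slide:
    - [0, 0, -0.002]
    - [0, 0, -0.004]
    - [0, 0, -0.006]
    - [0, 0, -0.006]
  yaw: [0, 0, 0, 0]

```text
time: 13.75
tool_pos: [0.5504, -0.2911, 0.3214]
tcp_rot: [-3.132, -0.245, 0.001]
wrist_force: [-0.6, -0.2, -8.1]
width: 0.15
grip_force: 58.9
```

Request:
drive_tool:
  claw: [8, 8, 8, 8]
  slide:
    - [0, 0, -0.002]
    - [0, 0, -0.004]
    - [0, 0, -0.006]
    - [0, 0, -0.006]
  yaw: [0, 0, 0, 0]

```text
time: 14.08
tool_pos: [0.5504, -0.291, 0.3183]
tcp_rot: [-3.132, -0.245, 0.001]
wrist_force: [0.9, -0.7, -7.3]
width: 0.153
grip_force: 58.9
```

Request:
drive_tool:
  claw: [8, 8, 8]
  slide:
    - [0, 0, -0.002]
    - [0, 0, -0.002]
    - [0, 0, -0.002]
  yaw: [0, 0, 0]

```text
time: 14.33
tool_pos: [0.5507, -0.2911, 0.3181]
tcp_rot: [3.132, 0.245, 0.001]
wrist_force: [0.2, 0.3, -4.1]
width: 0.152
grip_force: 59.3
```

The foot is on the plate, with about half its weight taken. Next I slide it diagonally towards the corner.

Request:
drive_tool:
  claw: [8, 8, 8, 8, 8, 8, 8]
  slide:
    - [0.003, 0.004, 0]
    - [0.006, 0.008, 0]
    - [0.009, 0.012, 0]
    - [0.012, 0.016, 0]
    - [0.015, 0.02, 0]
    - [0.0167, 0.0229, 0]
    - [0.0167, 0.0229, 0]
  yaw: [0, 0, 0, 0, 0, 0, 0]

```text
time: 14.92
tool_pos: [0.5592, -0.2793, 0.3179]
tcp_rot: [-3.132, -0.245, -0.001]
wrist_force: [-0.3, 0.9, -3.9]
width: 0.151
grip_force: 59.4
```

Request:
drive_tool:
  claw: [8, 8, 8, 8]
  slide:
    - [0.002, 0.0003, 0]
    - [0.004, 0.0006, 0]
    - [0.004, 0.0006, 0]
    - [0.004, 0.0006, 0]
  yaw: [0, 0, 0, 0]

```text
time: 15.25
tool_pos: [0.561, -0.2793, 0.3178]
tcp_rot: [-3.132, -0.245, -0.0]
wrist_force: [-0.5, -0.1, -4.2]
width: 0.149
grip_force: 59.4
```

```bash
cat > q.py <<'E'
from m import *
import sys
o=snap(sys.argv[1]);s=bot.read_state();print(s['time'],s['tool_pos'],s['wrist_force'],s['torque'])
Y=lambda h:(h[...,0]>22)&(h[...,0]<35)&(h[...,1]>150)
red=lambda h:((h[...,0]<8)|(h[...,0]>172))&(h[...,1]>130)
rep('foot',pts(o,(.026,.045),(.45,.64),(-.38,-.18),Y))
a=np.radians(8.9);c=np.array([.5475,-.296]);R=np.array([[np.cos(a),np.sin(a)],[-np.sin(a),np.cos(a)]])
for cam,p,r in zip(('top','side'),pts(o,(.03,.045),(.45,.64),(-.38,-.18),Y),pts(o,(.024,.034),(.4,.72),(-.45,-.15),red)):
    q=(p[:,:2]-c)@R.T*1000; k=(r[:,:2]-c)@R.T*1000
    sx=k[(abs(k[:,1])<60)&(k[:,0]>55)]; sy=k[(abs(k[:,0])<60)&(k[:,1]>55)]
    print(cam,'foot x',np.percentile(q[:,0],[1,99]).round(1),'y',np.percentile(q[:,1],[1,99]).round(1),'stop x',np.percentile(sx[:,0],[2,98]).round(1) if len(sx) else 0,'y',np.percentile(sy[:,1],[2,98]).round(1) if len(sy) else 0)
E
python3 q.py g
```

```text
15.35 [ 0.56093641 -0.27934909  0.3178283 ] [-0.38944534  1.39280624 -2.71510169] [ 0.08225148  0.30806145 -0.05367104]
foot top 259 z [0.031 0.036 0.041] mean [ 0.5604 -0.2412] rect [ 557.1 -243.1] [99.9 37.2] 2.3
foot side 686 z [0.0271 0.0352 0.0377] mean [ 0.5407 -0.3063] rect [ 559.6 -279.6] [ 99.9 101. ] 8.9
foot both 945 z [0.0274 0.0354 0.0389] mean [ 0.5461 -0.2884] rect [ 560.3 -279. ] [101.9 102.1] 8.6
top foot x [-31.5  65.7] y [28.6 65.7] stop x [71.5 80. ] y [68.9 80.1]
side foot x [-34.2  62.5] y [-35.5  62.6] stop x [67.3 79.6] y [68.4 79.9]
```

The foot is square to the plate (8.9°), with roughly 3–5 mm left on each side. I continue along plate x until it touches.

Request:
drive_tool:
  claw: [8, 8, 8, 8]
  slide:
    - [0.002, 0.0003, 0]
    - [0.004, 0.0006, 0]
    - [0.004, 0.0006, 0]
    - [0.004, 0.0006, 0]
  yaw: [0, 0, 0, 0]

```text
time: 15.68
tool_pos: [0.5626, -0.2792, 0.3178]
tcp_rot: [-3.132, -0.245, 0.001]
wrist_force: [-3.9, 0.3, -0.7]
width: 0.151
grip_force: 59.8
```

Request:
drive_tool:
  claw: [8, 8, 8, 8]
  slide:
    - [0.002, 0.0003, 0]
    - [0.002, 0.0003, 0]
    - [0.002, 0.0003, 0]
    - [0.002, 0.0003, 0]
  yaw: [0, 0, 0, 0]

```text
time: 16.02
tool_pos: [0.5634, -0.279, 0.3181]
tcp_rot: [-3.132, -0.245, 0.002]
wrist_force: [-4.9, -0.5, 0.7]
width: 0.147
grip_force: 60.1
```

Request:
drive_tool:
  claw: [8, 8, 8, 8]
  slide:
    - [0.002, 0.0003, 0]
    - [0.002, 0.0003, 0]
    - [0.002, 0.0003, 0]
    - [0.002, 0.0003, 0]
  yaw: [0, 0, 0, 0]

```text
time: 16.35
tool_pos: [0.5642, -0.2789, 0.3183]
tcp_rot: [-3.132, -0.245, 0.003]
wrist_force: [-6.6, 0.8, 2.2]
width: 0.15
grip_force: 60.3
```

Contact on the x stop at about 4–6 N. I ease back slightly and go along plate y.

Request:
drive_tool:
  claw: [8, 8, 8, 8, 8]
  slide:
    - [-0.003, 0.0015, 0]
    - [-0.0033, 0.0035, 0]
    - [-0.0036, 0.0055, 0]
    - [-0.0036, 0.0055, 0]
    - [-0.0036, 0.0055, 0]
  yaw: [0, 0, 0, 0, 0]

```text
time: 16.77
tool_pos: [0.5629, -0.277, 0.3182]
tcp_rot: [3.13, 0.244, 0.0]
wrist_force: [-4.6, -2.5, 0.3]
width: 0.154
grip_force: 59.9
```

Request:
drive_tool:
  claw: [8, 8, 8, 8]
  slide:
    - [-0.0003, 0.002, 0]
    - [-0.0003, 0.002, 0]
    - [-0.0003, 0.002, 0]
    - [-0.0003, 0.002, 0]
  yaw: [0, 0, 0, 0]

```text
time: 17.1
tool_pos: [0.5628, -0.2762, 0.3184]
tcp_rot: [3.129, 0.244, 0.001]
wrist_force: [-3.2, -5.4, -0.3]
width: 0.151
grip_force: 59.9
```

Request:
drive_tool:
  claw: [8, 8, 8, 8]
  slide:
    - [-0.0003, 0.002, 0]
    - [-0.0003, 0.002, 0]
    - [-0.0003, 0.002, 0]
    - [-0.0003, 0.002, 0]
  yaw: [0, 0, 0, 0]

```text
time: 17.43
tool_pos: [0.5627, -0.2753, 0.3185]
tcp_rot: [3.129, 0.244, 0.001]
wrist_force: [-3.8, -4.5, 0.2]
width: 0.15
grip_force: 60.0
```

```bash
python3 q.py i
```

```text
17.5333 [ 0.56269619 -0.27531257  0.3184513 ] [-4.26303336 -3.36989571 -0.12883794] [-0.98827468  1.00949682 -0.2917331 ]
foot top 239 z [0.0322 0.0368 0.0414] mean [ 0.5627 -0.2389] rect [ 558.8 -244.7] [99.4 35.5] 8.3
foot side 702 z [0.0273 0.0361 0.0384] mean [ 0.5412 -0.3048] rect [ 562.1 -278.2] [101.7 100.7] 7.9
foot both 941 z [0.0276 0.0363 0.0393] mean [ 0.5466 -0.2881] rect [ 562.  -277.5] [101.7 102.1] 7.9
top foot x [-30.1  67.1] y [31.7 66.6] stop x [73.4 80.3] y [69.4 79.9]
side foot x [-32.4  65. ] y [-34.2  64.8] stop x [66.9 79.1] y [68.5 79.2]
```

Request:
drive_tool:
  claw: [16, 18, 20, 24, 24, 24]
  slide:
    - [0, 0, 0]
    - [0, 0, 0]
    - [0, 0, 0]
    - [0, 0, 0]
    - [0, 0, 0]
    - [0, 0, 0]
  yaw: [0, 0, 0, 0, 0, 0]

```text
time: 18.03
tool_pos: [0.5631, -0.2737, 0.3179]
tcp_rot: [-3.132, -0.245, -0.001]
wrist_force: [-0.5, -0.7, 0.1]
width: 0.282
grip_force: 0.0
```

```bash
python3 q.py j
```

```text
18.1333 [ 0.56294995 -0.27377406  0.31779822] [0.20918014 0.19477116 0.1082335 ] [-0.01413009 -0.01327106 -0.00531529]
foot top 224 z [0.0313 0.0362 0.0409] mean [ 0.5631 -0.2383] rect [ 557.6 -241.5] [99.3 32.3] 5.4
foot side 693 z [0.0272 0.0351 0.0375] mean [ 0.5421 -0.304 ] rect [ 562.  -278.1] [100.3 101.9] 8.8
foot both 917 z [0.0276 0.0353 0.0393] mean [ 0.5472 -0.288 ] rect [ 562.  -277.5] [101.  102.3] 8.2
top foot x [-29.9  67. ] y [35.3 66.9] stop x [73.6 80.7] y [69.4 80. ]
side foot x [-32.3  65.2] y [-33.7  64.8] stop x [68.2 80.3] y [68.4 80.2]
```

The lamp is released and stands flat, with the readings equal on both stops. I retract straight up and check without the arm in the way. The bar is 14 mm wide, so I open wider first.

Request:
drive_tool:
  claw: [40, 40, 40, 40, 40, 40, 40, 40]
  slide:
    - [0, 0, 0]
    - [0, 0, 0]
    - [0, 0, 0.02]
    - [0, 0, 0.06]
    - [0, 0, 0.12]
    - [0, 0, 0.2]
    - [-0.05, 0.05, 0.2]
    - [-0.12, 0.1, 0.2]
  yaw: [0, 0, 0, 0, 0, 0, 0, 0]

```text
time: 18.8
tool_pos: [0.506, -0.2256, 0.4229]
tcp_rot: [3.127, 0.243, 0.014]
wrist_force: [-0.6, 1.3, 0.2]
width: 0.466
grip_force: 0.0
```

Request:
drive_tool:
  claw: [40, 40, 40, 40, 40, 40, 40, 40]
  slide:
    - [-0.05, 0.07, 0]
    - [-0.1, 0.14, 0]
    - [-0.1, 0.21, 0]
    - [-0.1, 0.28, 0]
    - [-0.1, 0.35, 0]
    - [-0.1, 0.42, 0]
    - [-0.1, 0.5, 0]
    - [-0.1, 0.58, 0]
  yaw: [0, 0, 0, 0, 0, 0, 0, 0]

```text
time: 19.47
tool_pos: [0.4533, 0.0668, 0.4189]
tcp_rot: [-3.132, -0.243, -0.003]
wrist_force: [1.0, 0.2, 0.5]
width: 0.472
grip_force: 0.0
```

```bash
python3 q.py k; python3 - <<'E'
from m import *
o=load('k')
rep('bar',pts(o,(.15,.19),(.45,.66),(-.38,-.18),lambda h:h[...,2]<90))
a=o['top']['color'][150:240,390:480];b=o['side']['color'][250:380,335:465]
cv2.imwrite('pics/k1.png',np.hstack([cv2.resize(a,(400,400),interpolation=2),cv2.resize(b,(400,400),interpolation=2)])[:,:,::-1])
E
```

```text
19.5667 [0.45335363 0.06986094 0.41882706] [-0.5365972  -0.39169244 -0.55323179] [-0.02592182 -0.00813492 -0.01330069]
foot top 408 z [0.0313 0.0364 0.0416] mean [ 0.5495 -0.259 ] rect [ 563.4 -275.7] [99.7 98.5] 9.1
foot side 687 z [0.0271 0.0352 0.0376] mean [ 0.5421 -0.3039] rect [ 561.6 -277.8] [ 99.8 100.5] 8.7
foot both 1095 z [0.028  0.0355 0.0399] mean [ 0.5449 -0.2872] rect [ 562.6 -277.4] [101.7 101.2] 8.9
top foot x [-30.6  66.7] y [-29.9  66.4] stop x [68.8 80.1] y [69.5 79.7]
side foot x [-32.4  64.8] y [-33.7  64.6] stop x [67.2 79.1] y [68.6 79.5]
bar top 137 z [0.1639 0.1689 0.1734] mean [ 0.5652 -0.2755] rect [ 563.9 -275.2] [93.9 15.2] 6.4
bar side 384 z [0.1563 0.1674 0.17  ] mean [ 0.5578 -0.2808] rect [ 561.3 -277.7] [92.4 14.8] 8.9
bar both 521 z [0.1573 0.1679 0.1713] mean [ 0.5598 -0.2794] rect [ 563. -277.] [95.9 15.7] 8.9
```

View pics/k1.png

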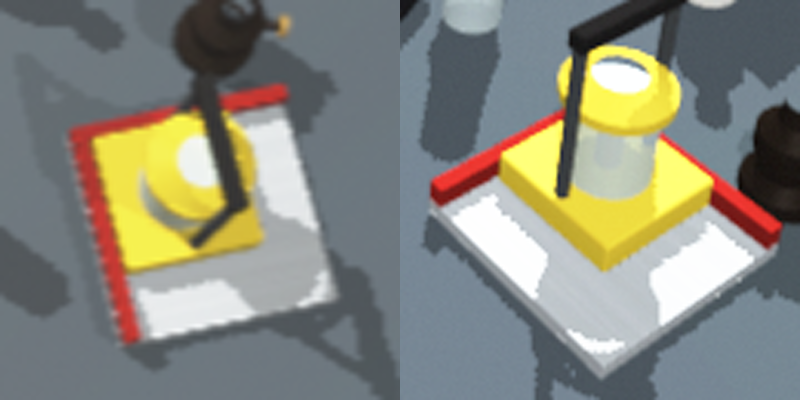

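Both views show the foot hard against both red stops with no plate strip between: top crop edges at (95,140) and (180,118), side crop at (500,150) and (712,182). It is square (8.9°, same as the plate) and upright. On the last push the tool moved 4 mm but the foot only about 2 mm, so the y stop is bearing. I'm handing in.

```bash
python3 -c "
from workcell import bot
print(bot.finish_job())"
```

```text
the job is handed in; nothing more can be done
None
```

The job is handed in (no verdict came back): the fuse carrier lies in the blue tray, and the lamp stands released and upright on the check plate, square to both red stops. My measurements put its foot on the stops to within about 2 mm.

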